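# Set the height stop on a boot heel

### The job

Lower the stand's stop rod until its foot touches the rubber top of the heel lying on the bed, gently, with no more than a light press on the heel (it must never feel 15 N). Then swing the clamp lever fully home against its end stop to lock the rod, with the foot still touching, and let go; do not disturb the heel or the hammer, tin, spare heel and brush lying around.

Things in the scene. Friction and masses are not known exactly. Their poses are not given: they have to be found in the camera images.
- stand: Fixed green cast stand. Origin: underside, below the rod's axis; z up. Base 200 (x) x 270 (y, -165 to +105) x 20 mm. A column (55 mm square, y = -125) carries an overarm 55 mm wide along y (y -152 to +52, z 125 to 155 mm). The vertical stop rod passes through it at x = y = 0; the clamp lever stands on its +y end.
- stop: Stop rod: 16 mm square steel shaft that slides only up and down, round black head on top. Origin: lower end of the square shaft; z up. Below it projects a brass screw foot with a 22 mm steel disc, by 10 to 25 mm, different each time and not measured: contact must be felt. The foot is stiff in its thread and needs no adjusting. Lowering needed: 15 to 50 mm; 10 mm more is there.
- stop_head (a point): Centre of the flat top of the rod's head (42 mm diameter, 25 mm thick, top 135 mm above the shaft's lower end); goes down with the rod. Push here from above or grip the head. The rod (0.25 kg) stays where left by its drag: pushing it down freely takes about 3 to 4 N, lifting it about 8 to 9 N; contact with the heel adds to that.
- clamp (a joint): Lever angle, rad: 0 = open (lever points to the stand's +y), grows anticlockwise from above; end stop at 1.57 (points to the stand's -x; locked). Starts at 0 to 0.3, stays where left. From about 0.7 a cam wedges on the rod, so turning gets a little harder (under 12 N at the post) and the rod is held fast; it can then no longer be lowered.
- clamp_post (a point): Top centre of the lever's upright round black grip post: diameter 18 mm, 60 mm tall (top at z = 235 mm of the stand). The lever bar (10 mm thick) joins it with its upper side 51 mm below this point. The post goes round the pivot at 85 mm radius.
- clamp_pivot (a point): Point on the lever's vertical pivot axis at the height of the post's top; stand x = 0, y = 24.5 mm.
- heel: Loose D-shaped stacked leather heel with a black rubber top, 62 x 60 x 35 mm, 0.12 kg, lying on the bed between the rails, under the rod. Origin: underside, under the rod's axis; its top is 35 mm above.
- hammer: Bystander: hammer lying on the table. Origin at its middle, underside.
- tin: Bystander: round flat tin, 74 mm across, 32 mm high. Origin: centre of underside.
- spare: Bystander: a thinner heel, 62 x 60 x 28 mm, on the table away from the stand. Origin: underside.
- brush: Bystander: shoe brush 150 x 50 x 44 mm lying bristles down. Origin: centre of underside.
- bed_top (a point): Centre of the top of the steel bed (95 x 90 mm, rails 8 mm high round the heel) under the rod, 40 mm above the table. The bed gives downward on a rubber buffer: about 5 N/mm, 8 mm travel.

How it is judged:
By the outcome, as a careful person would: the job done as asked, in the order asked, and still so for the second after the job is handed in, with the robot touching nothing.
It also fails if it takes over 48 s, if anything falls off the work surface, if the arm or the gripper's body presses on something with over 40 N, if the wrist force passes 120 N, or if a joint passes its speed limit or range.

### The arm

A 7-joint arm with a two-finger parallel gripper is mounted at the origin on the work surface. World frame = base frame: x ahead of the robot, y to its left, z up, the work surface at z = 0. Lengths are in mm, angles in degrees, forces in N, time in s.
With the tool pointing down it reaches from about 400 to 925 mm from the base axis. Payload 5.6 kg.
Tool frame: the origin (TCP) lies between the finger pads; the fingertips stand 19 mm ahead of it and the grasp point (between the pads) is the TCP; z points along the fingers, y is the line along which they close (so a half turn about z gives the same grasp; the last joint's range is limited). The gripper opens to 85 mm and grips with 20 to 120 N. Pads are 22 mm wide; open, the fingers measure 114 mm over their backs; the gripper's body (76 mm by 85 mm) begins 54 mm behind the grasp point. The pads swing forward as they close: fully open they stand 13 mm farther back than shut.
Start: joints at [65.26, 26.786, -0.665, 91.828, 0.344, 61.387, -3.226], TCP at [246.362, -601.509, 250.29] pointing down, gripper open.
Joint ranges: [-144.91, 144.91], [-17.63, 115.5], [-89.93, 88.59], [15.96, 139.68], [-74.01, 254.01], [8.47, 105.57], [-167.45, 167.45]. Speed limits (degrees/s): [147.25, 147.25, 180, 180, 180, 180, 180].

### API

Orientations are given as [roll, pitch, yaw] about the fixed x, y, z axes, in that order (R = Rz(yaw) Ry(pitch) Rx(roll)).
In Python, from plant import * gives the robot as it stands. The module is installed in compiled form; this text tells all that it offers.
- The arm moves only by the shell command python3 -m pendant 'ROWS'. ROWS is rows parted by semicolons, their numbers by spaces, 1 to 5 of them, each of 7 numbers: dx, dy, dz in mm, then a rotation vector rx, ry, rz in degrees, then the finger opening in mm; each row is the pose to reach, as a shift and turn from the pose commanded when the command began, along the tool's axes at that moment; what a row does not reach only later rows make up. A row lasts 1/8 s, in which the tool goes at most 62.5 mm and 10.7 degrees, less where a joint would pass 70% of its speed; a pose out of reach is approached as far as the arm can. The fingers move at their own pace and stop on an object; the grip force is fixed at half the most. Time passes only in rows, so rows that do not move let the fingers close. It prints the time, the measured TCP pose, the force, the opening and the grip force at its end.
- get_state(): the state, without advancing time (a new reading comes with each control period).
- grab_frame(name): name is "scene" or "top"; returns a dict with "img" (384x512x3 uint8, blue, green, red), "intrinsics" (3x3 intrinsics, pixels), "view" (4x4, takes a point from world to camera coordinates). Camera axes: x right, y up, looking along -z (the intrinsics and any distortion apply to the point x, -y, -z); pixel columns grow to the right and rows downward; lengths in mm; the calibration is good to about 2 mm. A picture is of the moment at which its call begins. There is no depth.
- finish_job(): hands the job in; it is judged then, once.
The state is a dict: "clock": time; "joint_pos": joint angles; "dq": joint speeds; "effort": joint torques, N m; "tool_pos": TCP position; "tcp_rot": TCP orientation; "contact_force": force on the tool from outside, world axes, zero at the start; "wrist_torque": the same for the moment, N m; "opening": finger opening in mm; "gripper_force": force on a finger pad.
Only numpy, scipy, OpenCV 4.12 (cv2) and the standard library are available. Lean on these libraries where they do the work, as an engineer would, in place of code of your own. Each camera call takes 0.05 s, during which the arm holds its last target. There are 200 camera calls.

## Working session

There is one attempt and no reset: what is moved stays moved. The work goes in short steps, Python scripts to look and compute and a shell command to move; the robot and the scene stay as the last step left them, time stands still between calls to the robot, and variables do not carry over. Pictures are saved under pics/ and viewed, at most 10 in all, crops included, and the job is handed in when it is done.

```bash
mkdir -p pics
python3 - <<'E'
from plant import *
import cv2
s=get_state();print(s)
for n in("scene","top"):
    f=grab_frame(n);cv2.imwrite(f"pics/{n}0.png",f["img"]);print(n,f["intrinsics"],f["view"],f.keys())
E
```

```text
{'clock': 0.0, 'joint_pos': array([65.26190129, 26.83676526, -0.66330271, 91.88272475,  0.34341802,
       61.38525982, -3.2248989 ]), 'dq': array([ 0.03352492, -0.05749618, -0.02363031, -0.00444111, -0.01546959,
       -0.07161678,  0.02275338]), 'effort': array([-3.25493693e-04, -5.32378113e+01,  2.16159644e-02, -2.51297683e+01,
        1.14776177e-02,  7.76511908e-03, -2.29712833e-05]), 'tool_pos': array([ 246.10059058, -601.03344387,  249.31657842]), 'tcp_rot': array([-1.79897486e+02,  7.51301585e-03,  2.22700839e+01]), 'contact_force': array([ 0.44280979,  0.04505041, -0.12783865]), 'wrist_torque': array([-0.01560588, -0.02790966,  0.01264264]), 'gripper_force': 0.0, 'opening': 85.58640984450031}
scene [[350.03912068   0.         260.84099787]
 [  0.         350.03912068 191.60032973]
 [  0.           0.           1.        ]] [[-7.90602732e-01  6.12279158e-01  7.84558588e-03  3.99125584e+02]
 [-3.99321493e-01 -5.25250784e-01  7.51434600e-01  8.23218191e+01]
 [ 4.64208644e-01  5.90953337e-01  6.59760933e-01 -1.55627231e+03]
 [ 0.00000000e+00  0.00000000e+00  0.00000000e+00  1.00000000e+00]] dict_keys(['img', 'intrinsics', 'view'])
top [[402.03812075   0.         256.5986554 ]
 [  0.         402.03812075 190.67022217]
 [  0.           0.           1.        ]] [[ 6.78714680e-02 -9.97693400e-01  1.15885603e-03 -7.83965323e+00]
 [ 9.74605316e-01  6.65491734e-02  2.13812267e-01 -5.40057902e+02]
 [-2.13396209e-01 -1.33823252e-02  9.76874082e-01 -1.27283884e+03]
 [ 0.00000000e+00  0.00000000e+00  0.00000000e+00  1.00000000e+00]] dict_keys(['img', 'intrinsics', 'view'])
```

Run:
```python
import cv2
for n in("scene","top"):
    i=cv2.imread(f"pics/{n}0.png");cv2.imwrite(f"pics/{n}0b.png",cv2.resize(i,(800,600),interpolation=cv2.INTER_CUBIC))
```

```text
(no output)
```

View pics/scene0b.png

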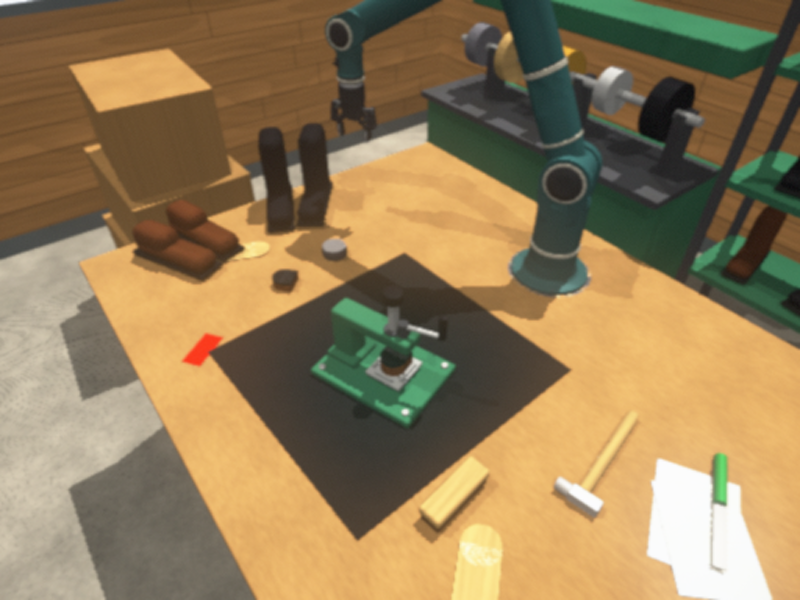

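View pics/top0b.png

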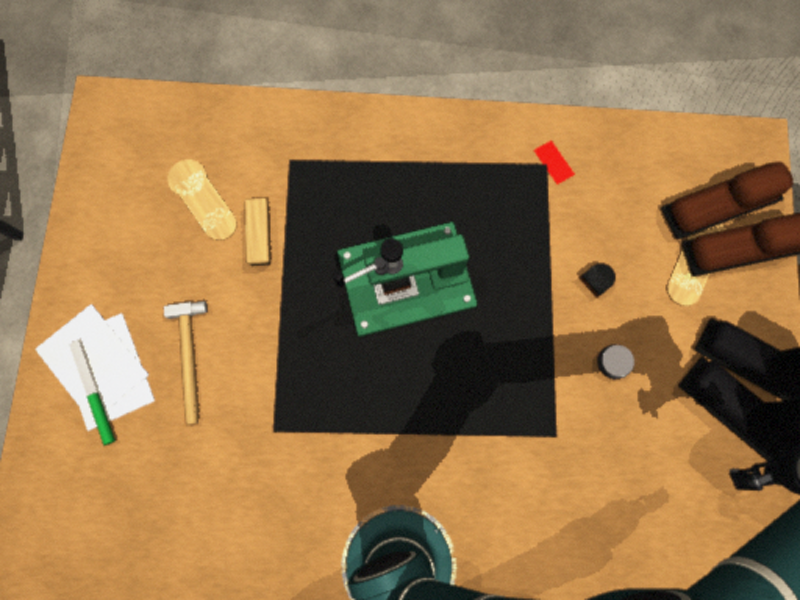

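Scene: the stand is on the black mat at about (395,280) in the scaled top view. Its column faces world −y, the lever points to +y, and the head is at (391,250). I'll enlarge both views.

Run:
```python
import cv2
# top crop cols 210-310 rows 135-215 x8 ; scene crop cols 190-300, rows 178-278 x6
i=cv2.imread("pics/top0.png")[137:217,210:310];a=cv2.resize(i,None,fx=8,fy=7.5 if 0 else 7.5,interpolation=cv2.INTER_CUBIC);cv2.imwrite("pics/tc.png",a)
i=cv2.imread("pics/scene0.png")[178:278,190:300];cv2.imwrite("pics/sc.png",cv2.resize(i,None,fx=6,fy=6,interpolation=cv2.INTER_CUBIC))
```

```text
(no output)
```

View pics/tc.png

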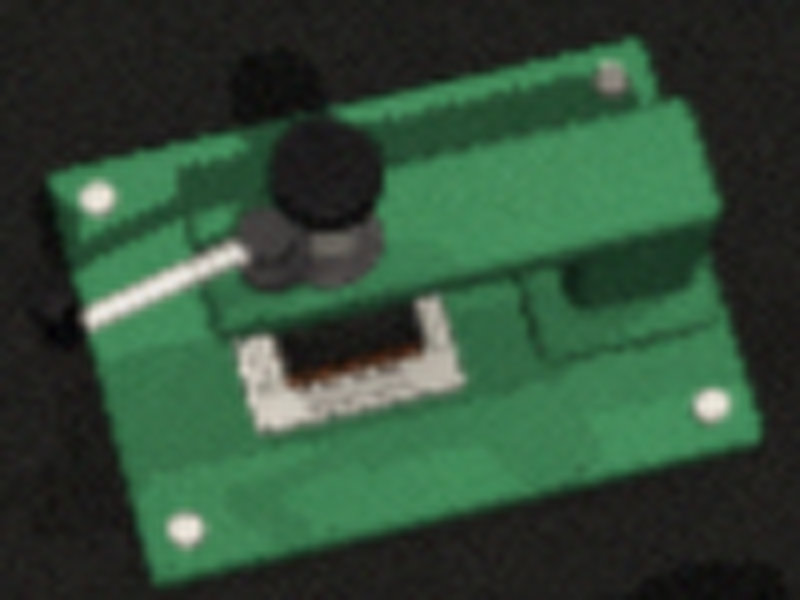

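View pics/sc.png

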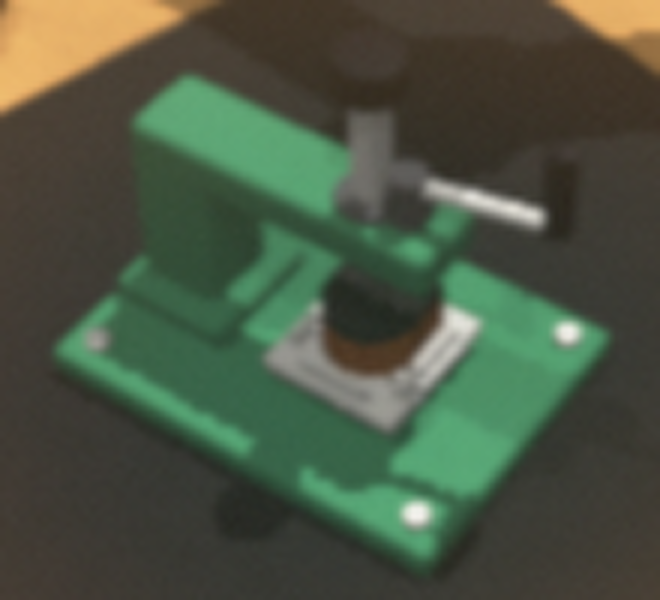

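Crops: base corners in the top crop are (50,177), (637,40), (760,437) and (157,580), with the head top at (327,172). In the scene crop, base corners are (57,350), (608,335) and (435,553). The head top is about (370,48), post top about (562,158) and post foot about (557,235).

```bash
cat > h.py <<'E'
import numpy as np, cv2
from scipy.optimize import least_squares
from scipy.spatial.transform import Rotation as R
C={'scene':(np.array([[350.03912068,0,260.84099787],[0,350.03912068,191.60032973],[0,0,1]]),np.array([[-7.90602732e-01,6.12279158e-01,7.84558588e-03,3.99125584e+02],[-3.99321493e-01,-5.25250784e-01,7.51434600e-01,8.23218191e+01],[4.64208644e-01,5.90953337e-01,6.59760933e-01,-1.55627231e+03]])),
'top':(np.array([[402.03812075,0,256.5986554],[0,402.03812075,190.67022217],[0,0,1]]),np.array([[6.78714680e-02,-9.97693400e-01,1.15885603e-03,-7.83965323e+00],[9.74605316e-01,6.65491734e-02,2.13812267e-01,-5.40057902e+02],[-2.13396209e-01,-1.33823252e-02,9.76874082e-01,-1.27283884e+03]]))}
def proj(n,p):
    K,V=C[n];c=V[:,:3]@p+V[:,3];c=K@(c*[1,-1,-1]);return c[:2]/c[2]
tc=lambda u,v:np.array([210+u/8,137+v/7.5])
sc=lambda u,v:np.array([190+u/6,178+v/6])
E
python3 - <<'E'
from h import *
obs=[('top',tc(50,177),(100,105,20)),('top',tc(637,40),(100,-165,20)),('top',tc(760,437),(-100,-165,20)),('top',tc(157,580),(-100,105,20)),
('scene',sc(57,350),(100,-165,20)),('scene',sc(608,335),(-100,105,20)),('scene',sc(435,553),(100,105,20))]
W=lambda s,p:np.array([s[0],s[1],0])+R.from_euler('z',s[2]).apply(p)
def res(s):
    r=[proj(n,W(s,p))-o for n,o,p in obs]
    r+=[proj('top',W(s,(0,0,s[3])))-tc(327,172),proj('scene',W(s,(0,0,s[3])))-sc(370,50)]
    a=s[4]
    for z,o in((235,sc(562,158)),(175,sc(557,233))): r.append(proj('scene',W(s,(-85*np.sin(a),24.5+85*np.cos(a),z)))-o)
    return np.ravel(r)
f=least_squares(res,[600,0,0.2,230,0.1],loss='soft_l1');s=f.x
print(s,np.degrees(s[2]));print(res(s).reshape(-1,2).round(1))
print('axis',W(s,(0,0,s[3])));
for a in(s[4],.8,1.57):print('post',a,W(s,(-85*np.sin(a),24.5+85*np.cos(a),235)))
E
```

```text
[5.83362514e+02 5.10894511e+01 3.28395734e-01 2.58130786e+02
 1.29344129e-01] 18.815689556596148
[[-1.9  0. ]
 [-0.3 -0.8]
 [ 0.4  0.3]
 [-1.2  1.5]
 [-1.4 -0.8]
 [ 0.6 -1.6]
 [-1.1  0.3]
 [-0.9  0.2]
 [-0.1 -0.1]
 [-0.5 -1.2]
 [-0.6  0.2]]
axis [583.36251401  51.0894511  258.13078621]
post 0.1293441290068078 [537.89730303 150.52975033 235.        ]
post 0.8 [498.64389701 110.66956001 235.        ]
post 1.57 [494.98116521  46.92965713 235.        ]
```

```bash
cat >> h.py <<'E'
def to(x,y,z,yaw=None):
    from plant import get_state
    s=get_state();M=R.from_euler('xyz',s['tcp_rot'],degrees=True)
    d=M.inv().apply(np.array([x,y,z])-s['tool_pos'])
    T=R.from_euler('xyz',[180,0,s['tcp_rot'][2] if yaw is None else yaw],degrees=True)
    print('d',d.round(1),'rot',np.degrees((M.inv()*T).as_rotvec()).round(1),'t',s['clock'],'F',s['contact_force'].round(2),'op',s['opening'],'q',s['joint_pos'].round(0))
E
python3 -m pendant '0 0 -60 0 0 0 0;280 -238 -60 0 0 0 0;280 -238 -60 0 0 0 0;280 -238 -60 0 0 0 0;280 -238 -60 0 0 0 0'
python3 -c "
from h import *
to(583,51,310,19)"
```

```text
clock: 0.72
tool_pos: [361.8, -377.4, 310.1]
tcp_rot: [-180.0, 0.0, 22.3]
contact_force: [0.9, -0.0, -0.0]
opening: -0.1
gripper_force: 0.0
d [ 3.670e+02 -3.126e+02  1.000e-01] rot [-0.   0.   3.3] t 0.725 F [ 0.93 -0.01 -0.05] op -0.09103972649785375 q [ 49.  11.  -7. 105.   2.  63. -27.]
```

```bash
python3 -m pendant '367 -313 0 0 0 3.3 0;367 -313 0 0 0 3.3 0;367 -313 0 0 0 3.3 0;367 -313 0 0 0 3.3 0;367 -313 0 0 0 3.3 0'
python3 -c "
from h import *
to(583,51,310,19)"
```

```text
clock: 1.35
tool_pos: [504.9, -100.0, 310.2]
tcp_rot: [180.0, 0.0, 19.0]
contact_force: [0.8, -0.5, 0.0]
opening: 0.0
gripper_force: 0.0
d [ 1.229e+02 -1.174e+02  1.000e-01] rot [ 0.  0. -0.] t 1.35 F [ 0.82 -0.49  0.04] op 0.005663286267052957 q [ 25.  12. -20. 106.   4.  63. -68.]
```

```bash
python3 -m pendant '123 -117 0 0 0 0 0;123 -117 0 0 0 0 0;123 -117 0 0 0 0 0;123 -117 0 0 0 0 0'
python3 - <<'E'
from h import *
to(583,51,290,19)
from plant import *
a=grab_frame('scene')['img'][140:240,200:320];b=grab_frame('top')['img'][130:210,200:320]
cv2.imwrite('pics/c1.png',np.hstack([cv2.resize(a,(396,330),interpolation=2),cv2.resize(b,(400,330),interpolation=2)]))
E
```

```text
clock: 1.85
tool_pos: [583.0, 53.4, 309.5]
tcp_rot: [-179.9, 0.0, 19.4]
contact_force: [-0.5, -0.8, -0.5]
opening: -0.3
gripper_force: 0.0
d [-0.8  2.4 19.5] rot [-0.1  0.   0.4] t 1.85 F [-0.53 -0.78 -0.49] op -0.2877807954215514 q [ 11.  20. -24.  96.   9.  66. -86.]
```

View pics/c1.png

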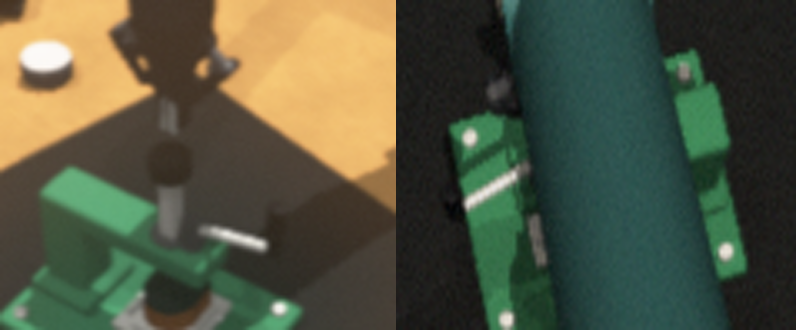

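The fingertips are right above the head (scene pane, about (168,125) over (168,160)) and the lever is still open. Now down to feel the head.

```bash
cat > chk.py <<'E'
import sys
from plant import get_state
s=get_state();f=s['contact_force'];print(round(s['clock'],2),s['tool_pos'].round(2),f.round(2));sys.exit(abs(f[2])>float(sys.argv[1]))
E
P="python3 -m pendant"; c="python3 chk.py 2"
python3 -m pendant '-1 2 20 0 0 0 0;-1 2 24 0 0 0 0;-1 2 24 0 0 0 0' >/dev/null && $c &&
python3 -m pendant '0 0 2 0 0 0 0;0 0 2 0 0 0 0' >/dev/null && $c &&
python3 -m pendant '0 0 2 0 0 0 0;0 0 2 0 0 0 0' >/dev/null && $c &&
python3 -m pendant '0 0 2 0 0 0 0;0 0 2 0 0 0 0' >/dev/null && $c &&
python3 -m pendant '0 0 2 0 0 0 0;0 0 2 0 0 0 0' >/dev/null && $c &&
python3 -m pendant '0 0 2 0 0 0 0;0 0 2 0 0 0 0' >/dev/null && $c &&
python3 -m pendant '0 0 2 0 0 0 0;0 0 2 0 0 0 0' >/dev/null && $c
```

```text
2.33 [582.22  45.54 286.36] [-0.35 -0.99  1.17]False
```

```bash
sed -i 's/sys.exit(abs(f\[2\])>float(sys.argv\[1\]))/sys.exit(int(abs(f[2])>float(sys.argv[1])))/' chk.py
c="python3 chk.py 2.3"
python3 -m pendant '0 -5 2 0 0 0 0;0 -5 2 0 0 0 0' >/dev/null ; $c &&
python3 -m pendant '0 0 2 0 0 0 0;0 0 2 0 0 0 0' >/dev/null && $c &&
python3 -m pendant '0 0 2 0 0 0 0;0 0 2 0 0 0 0' >/dev/null && $c &&
python3 -m pendant '0 0 2 0 0 0 0;0 0 2 0 0 0 0' >/dev/null && $c &&
python3 -m pendant '0 0 2 0 0 0 0;0 0 2 0 0 0 0' >/dev/null && $c &&
python3 -m pendant '0 0 2 0 0 0 0;0 0 2 0 0 0 0' >/dev/null && $c &&
python3 -m pendant '0 0 2 0 0 0 0;0 0 2 0 0 0 0' >/dev/null && $c
```

```text
2.58 [580.7   52.11 284.68] [-0.53  0.42  0.04]
2.83 [580.73  51.39 282.14] [0.42 0.73 0.46]
3.08 [580.7   51.36 280.  ] [0.02 0.66 0.57]
3.33 [580.92  51.43 278.27] [0.12 0.31 0.27]
3.58 [580.95  51.48 276.33] [-0.86 -0.21  1.96]
3.83 [580.9   51.46 274.13] [ 0.72 -0.03  1.31]
4.08 [580.94  51.45 272.1 ] [ 0.48 -0.11  1.72]
```

```bash
c="python3 chk.py 5.5"
python3 -m pendant '0 0 1 0 0 0 0;0 0 1 0 0 0 0' >/dev/null ; $c &&
python3 -m pendant '0 0 1 0 0 0 0;0 0 1 0 0 0 0' >/dev/null && $c &&
python3 -m pendant '0 0 1 0 0 0 0;0 0 1 0 0 0 0' >/dev/null && $c &&
python3 -m pendant '0 0 1 0 0 0 0;0 0 1 0 0 0 0' >/dev/null && $c &&
python3 -m pendant '0 0 1 0 0 0 0;0 0 1 0 0 0 0' >/dev/null && $c
```

```text
4.33 [580.91  51.44 271.22] [ 0.67 -0.01  2.5 ]
4.58 [580.92  51.47 270.24] [1.7  0.31 2.6 ]
4.83 [580.91  51.47 269.21] [1.59 0.4  2.1 ]
5.08 [580.91  51.46 268.19] [1.48 0.04 2.2 ]
5.33 [580.87  51.43 267.19] [ 1.59 -0.21  1.99]
```

Run:
```python
from plant import *
import cv2
a=grab_frame('scene')['img'];cv2.imwrite('pics/s2.png',a)
cv2.imwrite('pics/c2.png',cv2.resize(a[150:250,200:300],(600,600),interpolation=cv2.INTER_CUBIC))
```

```text
(no output)
```

View pics/c2.png

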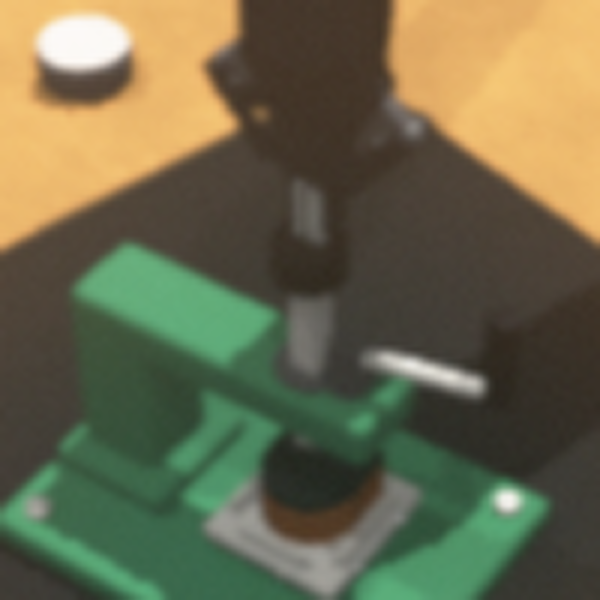

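The head's lower edge moved from row 195.5 to 198, about 11 mm down. So it is being pushed, and the drag reads about 2 N. I'll go on in fine guarded steps.

```bash
c="python3 chk.py 4.5"
python3 -m pendant '0 0 1 0 0 0 0;0 0 2 0 0 0 0' >/dev/null ; $c &&
python3 -m pendant '0 0 1 0 0 0 0;0 0 1 0 0 0 0' >/dev/null ; $c &&
python3 -m pendant '0 0 0.6 0 0 0 0;0 0 0.6 0 0 0 0' >/dev/null && $c &&
python3 -m pendant '0 0 0.6 0 0 0 0;0 0 0.6 0 0 0 0' >/dev/null && $c &&
python3 -m pendant '0 0 0.6 0 0 0 0;0 0 0.6 0 0 0 0' >/dev/null && $c &&
python3 -m pendant '0 0 0.6 0 0 0 0;0 0 0.6 0 0 0 0' >/dev/null && $c &&
python3 -m pendant '0 0 0.6 0 0 0 0;0 0 0.6 0 0 0 0' >/dev/null && $c &&
python3 -m pendant '0 0 0.6 0 0 0 0;0 0 0.6 0 0 0 0' >/dev/null && $c &&
python3 -m pendant '0 0 0.6 0 0 0 0;0 0 0.6 0 0 0 0' >/dev/null && $c &&
python3 -m pendant '0 0 0.6 0 0 0 0;0 0 0.6 0 0 0 0' >/dev/null && $c &&
python3 -m pendant '0 0 0.6 0 0 0 0;0 0 0.6 0 0 0 0' >/dev/null && $c &&
python3 -m pendant '0 0 0.6 0 0 0 0;0 0 0.6 0 0 0 0' >/dev/null && $c
```

```text
5.62 [580.86  51.47 265.27] [1.52 0.78 2.72]
5.88 [580.77  51.45 264.1 ] [2.41 0.78 2.25]
6.12 [580.77  51.43 263.54] [1.46 0.02 2.26]
6.38 [580.78  51.42 262.99] [ 1.16 -0.21  2.16]
6.62 [580.76  51.45 262.38] [1.69 0.63 1.63]
6.88 [580.78  51.44 261.77] [0.29 0.03 2.76]
7.12 [580.76  51.46 261.16] [0.22 0.59 2.07]
7.38 [580.78  51.46 260.55] [1.9  0.63 1.83]
7.62 [580.78  51.44 259.98] [ 0.55 -0.29  1.9 ]
7.88 [580.77  51.44 259.38] [ 0.26 -0.84  1.57]
8.12 [580.79  51.42 258.77] [1.61 1.42 2.72]
8.38 [580.77  51.44 258.16] [ 0.79 -0.27  2.63]
```

```bash
c="python3 chk.py 4.5"
python3 -m pendant '0 0 0.6 0 0 0 0;0 0 0.6 0 0 0 0' >/dev/null && $c &&
python3 -m pendant '0 0 0.6 0 0 0 0;0 0 0.6 0 0 0 0' >/dev/null && $c &&
python3 -m pendant '0 0 0.6 0 0 0 0;0 0 0.6 0 0 0 0' >/dev/null && $c &&
python3 -m pendant '0 0 0.6 0 0 0 0;0 0 0.6 0 0 0 0' >/dev/null && $c &&
python3 -m pendant '0 0 0.6 0 0 0 0;0 0 0.6 0 0 0 0' >/dev/null && $c &&
python3 -m pendant '0 0 0.6 0 0 0 0;0 0 0.6 0 0 0 0' >/dev/null && $c &&
python3 -m pendant '0 0 0.6 0 0 0 0;0 0 0.6 0 0 0 0' >/dev/null && $c &&
python3 -m pendant '0 0 0.6 0 0 0 0;0 0 0.6 0 0 0 0' >/dev/null && $c &&
python3 -m pendant '0 0 0.6 0 0 0 0;0 0 0.6 0 0 0 0' >/dev/null && $c &&
python3 -m pendant '0 0 0.6 0 0 0 0;0 0 0.6 0 0 0 0' >/dev/null && $c &&
python3 -m pendant '0 0 0.6 0 0 0 0;0 0 0.6 0 0 0 0' >/dev/null && $c &&
python3 -m pendant '0 0 0.6 0 0 0 0;0 0 0.6 0 0 0 0' >/dev/null && $c &&
python3 -m pendant '0 0 0.6 0 0 0 0;0 0 0.6 0 0 0 0' >/dev/null && $c &&
python3 -m pendant '0 0 0.6 0 0 0 0;0 0 0.6 0 0 0 0' >/dev/null && $c &&
python3 -m pendant '0 0 0.6 0 0 0 0;0 0 0.6 0 0 0 0' >/dev/null && $c &&
python3 -m pendant '0 0 0.6 0 0 0 0;0 0 0.6 0 0 0 0' >/dev/null && $c &&
python3 -m pendant '0 0 0.6 0 0 0 0;0 0 0.6 0 0 0 0' >/dev/null && $c &&
python3 -m pendant '0 0 0.6 0 0 0 0;0 0 0.6 0 0 0 0' >/dev/null && $c
```

```text
8.62 [580.76  51.44 257.59] [0.63 0.16 2.47]
8.88 [580.79  51.44 256.98] [1.2  0.56 2.24]
9.12 [580.77  51.44 256.36] [-0.16 -0.21  2.86]
9.38 [580.77  51.43 255.78] [ 0.55 -0.57  3.38]
9.62 [580.79  51.43 255.18] [ 0.42 -0.1   3.2 ]
9.88 [580.78  51.44 254.57] [ 0.97 -0.86  2.3 ]
10.12 [580.78  51.44 253.96] [1.51 0.66 1.97]
10.38 [580.8   51.42 253.37] [1.61 0.94 2.17]
10.62 [580.79  51.43 252.79] [0.56 0.06 2.18]
10.88 [580.8   51.44 252.19] [0.91 0.06 2.29]
11.12 [580.8   51.46 251.6 ] [0.65 0.08 2.01]
11.38 [580.78  51.45 250.98] [-0.38 -0.42  3.22]
11.62 [580.77  51.46 250.39] [0.64 0.31 2.38]
11.88 [580.79  51.45 249.79] [0.62 0.08 2.4 ]
12.12 [580.78  51.46 249.18] [-0.18  0.62  3.12]
12.38 [580.79  51.46 248.6 ] [ 1.1  -0.33  2.36]
12.62 [580.79  51.44 247.97] [0.25 0.31 3.15]
12.88 [580.79  51.42 247.39] [0.05 0.29 1.97]
```

```bash
c="python3 chk.py 4.5"
python3 -m pendant '0 0 0.6 0 0 0 0;0 0 0.6 0 0 0 0' >/dev/null && $c &&
python3 -m pendant '0 0 0.6 0 0 0 0;0 0 0.6 0 0 0 0' >/dev/null && $c &&
python3 -m pendant '0 0 0.6 0 0 0 0;0 0 0.6 0 0 0 0' >/dev/null && $c &&
python3 -m pendant '0 0 0.6 0 0 0 0;0 0 0.6 0 0 0 0' >/dev/null && $c &&
python3 -m pendant '0 0 0.6 0 0 0 0;0 0 0.6 0 0 0 0' >/dev/null && $c &&
python3 -m pendant '0 0 0.6 0 0 0 0;0 0 0.6 0 0 0 0' >/dev/null && $c &&
python3 -m pendant '0 0 0.6 0 0 0 0;0 0 0.6 0 0 0 0' >/dev/null && $c &&
python3 -m pendant '0 0 0.6 0 0 0 0;0 0 0.6 0 0 0 0' >/dev/null && $c &&
python3 -m pendant '0 0 0.6 0 0 0 0;0 0 0.6 0 0 0 0' >/dev/null && $c &&
python3 -m pendant '0 0 0.6 0 0 0 0;0 0 0.6 0 0 0 0' >/dev/null && $c &&
python3 -m pendant '0 0 0.6 0 0 0 0;0 0 0.6 0 0 0 0' >/dev/null && $c &&
python3 -m pendant '0 0 0.6 0 0 0 0;0 0 0.6 0 0 0 0' >/dev/null && $c &&
python3 -m pendant '0 0 0.6 0 0 0 0;0 0 0.6 0 0 0 0' >/dev/null && $c &&
python3 -m pendant '0 0 0.6 0 0 0 0;0 0 0.6 0 0 0 0' >/dev/null && $c &&
python3 -m pendant '0 0 0.6 0 0 0 0;0 0 0.6 0 0 0 0' >/dev/null && $c &&
python3 -m pendant '0 0 0.6 0 0 0 0;0 0 0.6 0 0 0 0' >/dev/null && $c
```

```text
13.12 [580.8   51.41 246.77] [ 0.19 -0.19  2.57]
13.38 [580.78  51.45 246.16] [-0.65 -0.36  3.08]
13.62 [580.8   51.43 245.6 ] [ 0.11 -0.16  2.97]
13.88 [580.79  51.42 244.99] [0.57 0.23 2.34]
14.12 [580.8   51.43 244.39] [-0.03  0.46  2.67]
14.38 [580.78  51.46 243.79] [ 0.63 -0.49  2.67]
14.62 [580.79  51.43 243.16] [ 0.29 -0.61  2.8 ]
14.88 [580.8   51.43 242.58] [-0.61 -0.38  2.29]
15.12 [580.78  51.44 241.98] [ 0.01 -0.02  2.19]
15.38 [580.81  51.42 241.39] [-1.13  0.57  2.84]
15.62 [580.8   51.44 240.78] [-0.35  0.71  2.29]
15.88 [580.8   51.4  240.34] [-1.27  0.6   3.51]
16.12 [580.82  51.44 239.98] [-1.87 -0.29  5.73]
```

```bash
c="python3 chk.py 9"
python3 -m pendant '0 0 0 0 0 0 0' >/dev/null; $c; python3 -m pendant '0 0 0.3 0 0 0 0;0 0 0.3 0 0 0 0' >/dev/null; $c
```

```text
16.25 [580.81  51.43 239.97] [-0.39 -0.58  5.9 ]
16.5 [580.83  51.45 239.85] [-1.45  0.71  6.05]
```

Contact is felt: force rose from 2.4 to about 6 N and the bed is giving. The heel load is about 3.5 N. Now I'll retreat and go to the post.

```bash
python3 -m pendant '0 0 -30 0 0 0 0;0 0 -70 0 0 0 0;0 0 -70 0 0 -10 40;0 0 -70 0 0 -20 40;0 0 -70 0 0 -30 40' >/dev/null
python3 -c "
from h import *
to(538,150.5,310,-63.8)"
```

```text
d [ 47.6 -96.8  -1.4] rot [0.000e+00 1.000e-01 1.131e+02] t 17.125 F [ 0.01 -0.74 -0.29] op 40.08431044463348 q [ 15.  20. -30.  96.  11.  66. -58.]
```

```bash
python3 -m pendant '48 -97 0 0 0 10 40;48 -97 0 0 0 20 40;48 -97 0 0 0 30 40;48 -97 0 0 0 40 40;48 -97 0 0 0 50 40' >/dev/null
python3 -m pendant '0 0 0 0 0 10 40;0 0 0 0 0 20 40;0 0 0 0 0 30 40;0 0 0 0 0 40 40;0 0 0 0 0 50 40' >/dev/null
python3 -m pendant '0 0 0 0 0 10 40;0 0 0 0 0 13 40;0 0 0 0 0 13 40' >/dev/null
python3 - <<'E'
from h import *
to(538,150.5,215,-63.8)
from plant import *
a=grab_frame('scene')['img'];b=grab_frame('top')['img']
cv2.imwrite('pics/c3.png',np.hstack([cv2.resize(a[150:250,210:310],(400,400),interpolation=2),cv2.resize(b[130:210,195:275],(400,400),interpolation=2)]))
E
```

```text
d [ 0.3  0.7 93.6] rot [ 0.1 -0.  -0.3] t 18.75 F [ 0.35  0.65 -0.92] op 40.102138090425534 q [ -38.   15.   23.  102.   -6.   64. -167.]
```

View pics/c3.png

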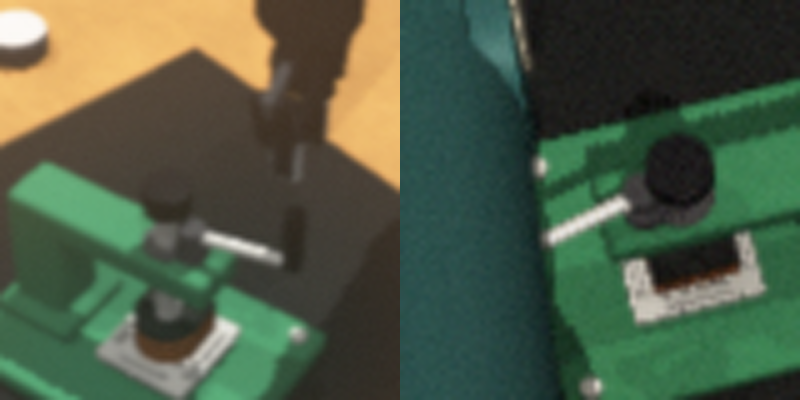

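The head is now low with the foot on the heel, and the open fingers are over the post (left pane, about (294,210)). Descend, guarded.

```bash
c="python3 chk.py 3"
python3 -m pendant '0 0 50 0 0 -5 40;0 0 55 0 0 -5 40;0 0 55 0 0 -5 40' >/dev/null; $c
python3 -m pendant '0 0 8 0 0 0 40;0 0 8 0 0 0 40' >/dev/null; $c && python3 -m pendant '0 0 10 0 0 0 40;0 0 10 0 0 0 40' >/dev/null && $c &&  python3 -m pendant '0 0 10 0 0 0 40;0 0 10 0 0 0 40' >/dev/null && $c &&  python3 -m pendant '0 0 10 0 0 0 40;0 0 10 0 0 0 40' >/dev/null && $c
python3 -c "
from h import *
to(538,150.5,215,-63.8)"
```

```text
19.23 [539.4  150.94 254.65] [-0.25 -0.44  0.73]
19.48 [539.27 151.17 246.66] [ 0.06 -0.57 -0.01]
19.73 [538.6  151.25 235.56] [ 0.36  0.66 -0.26]
19.98 [538.55 151.24 225.38] [-0.15  0.07  0.37]
20.23 [538.56 151.19 215.4 ] [ 0.68  0.36 -0.23]
d [0.3 0.8 0.4] rot [0.1 0.  4.8] t 20.225 F [ 0.68  0.36 -0.23] op 40.097756432358636 q [ -36.   21.   21.  108.   -9.   53. -160.]
```

```bash
python3 -m pendant '0 0 0 0 0 0 22;0 0 0 0 0 0 22;0 0 0 0 0 0 22'
cat >> h.py <<'E'
def arc(ph,z=215,r=85):
    from plant import get_state
    s=get_state();M=R.from_euler('xyz',s['tcp_rot'],degrees=True)
    p=s['tool_pos'];a=np.degrees(np.arctan2(p[1]-74.28,p[0]-575.46));print('now phi',a,'r',np.hypot(p[1]-74.28,p[0]-575.46),'yaw+180',s['tcp_rot'][2]+180,'F',s['contact_force'].round(1),s['clock'],s['opening'])
    for f in ph:
        t=np.array([575.46+r*np.cos(np.radians(f)),74.28+r*np.sin(np.radians(f)),z])
        print(f,M.inv().apply(t-p).round(1),np.degrees((M.inv()*R.from_euler('xyz',[180,0,f-180],degrees=True)).as_rotvec()).round(1))
E
python3 -c "
from h import *
arc([122,128,134,140,146])"
```

```text
clock: 20.6
tool_pos: [539.1, 151.3, 216.5]
tcp_rot: [180.0, -0.0, -59.0]
contact_force: [-1.1, -0.5, -1.0]
opening: 21.7
gripper_force: 0.3
now phi 115.28776887817607 r 85.15685523609923 yaw+180 120.97229037730848 F [-1.1 -0.5 -1. ] 20.6 21.705903940134625
122 [-0.2 10.   1.5] [ 0. -0. -1.]
128 [ 0.4 18.8  1.5] [ 0. -0. -7.]
134 [ 1.9 27.6  1.5] [  0.  -0. -13.]
140 [ 4.4 36.1  1.5] [  0.  -0. -19.]
146 [ 7.7 44.4  1.5] [  0.   0. -25.]
```

```bash
python3 -m pendant '0 10 1 0 0 -1 22;0.4 19 1 0 0 -7 22;2 27.5 1 0 0 -13 22;4.5 36 1 0 0 -19 22;7.5 44.5 1 0 0 -25 22'
python3 -c "
from h import *
arc([152,158,164,170,176])"
```

```text
clock: 21.22
tool_pos: [504.6, 121.6, 215.6]
tcp_rot: [-179.9, -0.0, -33.8]
contact_force: [1.6, 0.5, 0.3]
opening: 21.8
gripper_force: 0.5
now phi 146.24409882476408 r 85.24126781849434 yaw+180 146.20228418149622 F [1.6 0.5 0.3] 21.225 21.763231164876185
152 [0.7 8.5 0.6] [-0.1 -0.  -5.8]
158 [ 2.  17.3  0.6] [ -0.1  -0.  -11.8]
164 [ 4.3 25.9  0.6] [ -0.   -0.1 -17.8]
170 [ 7.5 34.2  0.6] [ -0.   -0.1 -23.8]
176 [11.5 42.2  0.6] [ -0.   -0.1 -29.8]
```

```bash
python3 -m pendant '0.7 8.5 0.5 0 0 -6 22;2 17 0.5 0 0 -12 22;4.3 26 0.5 0 0 -18 22;7.5 34 0.5 0 0 -24 22;11.5 42 0.5 0 0 -30 22'
python3 -c "
from h import *
arc([182,187,191,195,198])"
```

```text
clock: 21.85
tool_pos: [491.5, 81.9, 215.5]
tcp_rot: [-179.9, -0.2, -3.7]
contact_force: [3.0, 3.8, -0.8]
opening: 22.0
gripper_force: 2.1
now phi 174.8182913032676 r 84.26574004013207 yaw+180 176.25735382894624 F [ 3.   3.8 -0.8] 21.85 22.031087583164304
182 [-0.3 10.6  0.4] [-0.1 -0.2 -5.7]
187 [ 0.7 18.   0.4] [ -0.1  -0.2 -10.7]
191 [ 2.  23.7  0.4] [ -0.1  -0.2 -14.7]
195 [ 3.7 29.4  0.4] [ -0.1  -0.2 -18.7]
198 [ 5.3 33.6  0.4] [ -0.1  -0.2 -21.7]
```

```bash
python3 -m pendant '0 9.5 0.3 0 0 -6 22;0.7 17 0.3 0 0 -11 22;2 23 0.3 0 0 -15 22;3.7 28.5 0.3 0 0 -19 22;3.7 28.5 0.3 0 0 -19 22'
python3 -c "
from h import *
arc([196,198,200,202,204])"
```

```text
clock: 22.48
tool_pos: [492.5, 52.1, 215.0]
tcp_rot: [-180.0, -0.1, 15.0]
contact_force: [-0.2, 0.9, 0.0]
opening: 22.4
gripper_force: 0.4
now phi -165.04223549546865 r 85.88383918715498 yaw+180 194.96384772467195 F [-0.2  0.9  0. ] 22.475 22.371643718345684
196 [ 0.9  1.5 -0. ] [-0.  -0.1 -1. ]
198 [ 1.   4.5 -0. ] [-0.  -0.1 -3. ]
200 [ 1.2  7.5 -0. ] [-0.  -0.1 -5. ]
202 [ 1.5 10.4 -0. ] [-0.  -0.1 -7. ]
204 [ 1.9 13.4 -0. ] [-0.  -0.1 -9. ]
```

```bash
sed 's/f\[2\]/f[1]/' chk.py > chky.py; c="python3 chky.py 17"
python3 -m pendant '0.5 3 0 0 0 -2 22;0.5 3 0 0 0 -2 22' >/dev/null; $c && python3 -m pendant '0.2 1.5 0 0 0 -1 22;0.2 1.5 0 0 0 -1 22' >/dev/null && $c && python3 -m pendant '0.2 1.5 0 0 0 -1 22;0.2 1.5 0 0 0 -1 22' >/dev/null && $c && python3 -m pendant '0 1 0 0 0 0 22;0 1 0 0 0 0 22' >/dev/null && $c && python3 -m pendant '0 1 0 0 0 0 22;0 1 0 0 0 0 22' >/dev/null && $c && python3 -m pendant '0 1 0 0 0 0 22;0 1 0 0 0 0 22' >/dev/null && $c&& python3 -m pendant '0 1 0 0 0 0 22;0 1 0 0 0 0 22' >/dev/null && $c&& python3 -m pendant '0 1 0 0 0 0 22;0 1 0 0 0 0 22' >/dev/null && $c
python3 -c "
from h import *
arc([200])"
```

```text
22.73 [493.08  49.82 214.64] [-1.91  2.7   1.89]
22.98 [493.92  48.   214.43] [-2.59  2.25  1.84]
23.23 [494.45  46.7  214.35] [-2.46  3.66  2.41]
23.48 [494.88  45.65 214.27] [-2.76  3.19  1.81]
23.73 [494.94  45.58 214.28] [-4.15  4.43  1.4 ]
23.98 [494.96  45.47 214.28] [-4.75  7.12  2.9 ]
24.23 [494.97  45.43 214.23] [-5.59  9.05  2.47]
24.48 [495.03  45.33 214.23] [-7.65 11.45  3.64]
now phi -160.20650596162832 r 85.48258994069505 yaw+180 199.1440190410214 F [-7.6 11.5  3.6] 24.475 22.039602454959695
200 [ 0.5  0.3 -0.8] [-0.3  0.1 -0.9]
```

```bash
c="python3 chky.py 17"
python3 -m pendant '0 1.5 0 0 0 0 22;0 1.5 0 0 0 0 22' >/dev/null; $c && python3 -m pendant '0 1.5 0 0 0 0 22;0 1.5 0 0 0 0 22' >/dev/null && $c
```

```text
24.73 [495.05  45.21 214.21] [-9.24 15.28  5.05]
24.98 [495.07  45.11 214.17] [-10.84  17.59   5.29]
```

Firm stall at the end stop. Unload, open, lift clear and retreat.

```bash
python3 -m pendant '0 -8.5 0 0 0 0 22;0 -8.5 0 0 0 0 40;0 -8.5 0 0 0 0 40;0 -8.5 0 0 0 0 40'
python3 -m pendant '0 0 -20 0 0 0 40;0 0 -60 0 0 0 40;0 0 -110 0 0 0 40;-60 0 -110 0 0 0 40;-100 0 -110 0 0 0 40'
python3 -m pendant '-50 120 0 0 0 0 40;-50 120 0 0 0 0 40;-50 120 0 0 0 0 40;-50 120 0 0 0 0 40'
python3 - <<'E'
from plant import *
import cv2,numpy as np
a=grab_frame('scene')['img'];b=grab_frame('top')['img']
cv2.imwrite('pics/c4.png',np.hstack([cv2.resize(a[150:250,200:300],(400,400),interpolation=2),cv2.resize(b[130:220,205:295],(400,400),interpolation=2)]))
cv2.imwrite('pics/c5.png',np.hstack([a[:,60:],b])[:, :800] if 0 else cv2.resize(b,(800,600)))
E
```

```text
clock: 25.48
tool_pos: [495.3, 46.1, 214.6]
tcp_rot: [180.0, -0.0, 18.9]
contact_force: [0.3, 0.2, -0.2]
opening: 40.1
gripper_force: 0.0
clock: 26.1
tool_pos: [399.0, 13.4, 324.9]
tcp_rot: [180.0, -0.0, 18.9]
contact_force: [0.1, -0.5, 0.8]
opening: 40.0
gripper_force: 0.0
clock: 26.6
tool_pos: [392.1, -115.3, 324.6]
tcp_rot: [-180.0, -0.0, 18.9]
contact_force: [-0.3, 0.6, 0.1]
opening: 39.9
gripper_force: 0.0
```

View pics/c4.png

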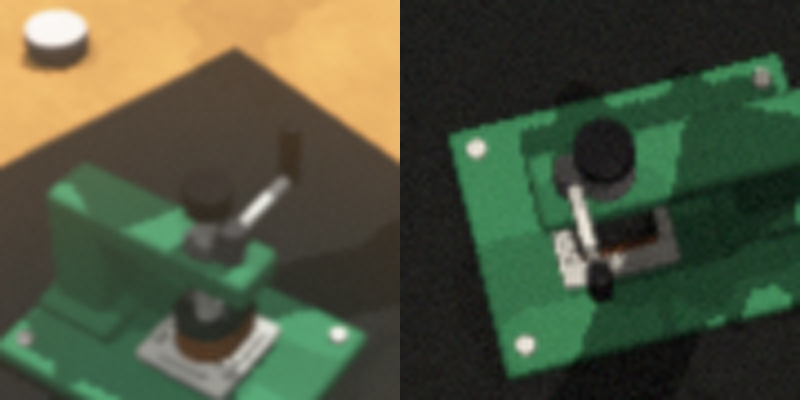

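The picture shows the lever parallel to the base's side edge, pointing to −x (top pane, post about (600,280)). The foot is on the heel and the heel hasn't moved. Handing in.

```bash
python3 -c "
from plant import *
print(finish_job())"
```

```text
the job is handed in; nothing more can be done
None
```

The job is handed in at about 27 s: the foot rests on the heel with an estimated 3–4 N press, the clamp lever is against its end stop, and the arm is clear; the hand-in returned no verdict.

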